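# Set a bisque lamp stem up in the drilling jig

### The job

Set the bisque lamp stem (the long tube with the collar) up in the drilling jig, ready for its cord hole: lay it in the two V-blocks with the collar away from the stop and slide it along them until its plain end is felt to bear on the end stop's screw. Then swing the clamp strap over it and press the strap down until the spring catch snaps over its end. Bisque chips easily, so feel your way and use no more force than the job needs, and leave the other pieces where they are.

Things in the scene. Friction and masses are not known exactly. Their poses are not given: they have to be found in the camera images.
- stem_center (a point): The lamp stem: a brittle unglazed bisque tube 220 mm long, 38 mm in diameter, about 0.26 kg, with a collar 52 mm in diameter over the last 22 mm of one end. It starts level in a lane of the rack; grip it across from above near the middle. Point: on the axis at half length. x runs along the axis from the collar end (-110 mm) to the plain end (+110 mm).
- stem_end (a point): Centre of the stem's plain end face, 110 mm from its middle.
- rack: Wooden ware rack: a board 250 x 220 mm, 12 mm thick, with two notched bearers (16 mm wide, at x = +-60 mm, tops 42 mm above the table). Its two lanes lie 50 mm either side of the middle, and pieces lie in them along its x, axes 50 mm above the table. Origin under the board's centre.
- jig: The drilling jig, fixed to the table: a plywood plate 325 x 160 mm, 15 mm thick, with two wooden V-blocks (90 degree V, 24 mm long in x, 68 mm wide, tops 55 mm above the table) centred at x = +75 and -60 mm; between them is free room for fingers down to the plate. x is the V axis, towards the stop. Origin on the table under the V axis, 135 mm before the face of the stop bracket.
- seat (a point): The point where the V axis meets the front face of the stop bracket, 60 mm above the table. x along the V axis and into the bracket, z up. The Vs centre the stem on this axis. Sliding it along the Vs takes about 1 to 3 N; at the stop screw the push rises past that, and a few newtons more are enough.
- stop: The end stop: an upright steel bracket plate 56 mm wide with an adjustable stop screw on the V axis. The screw's cork-faced button (22 mm in diameter) stands 18 to 42 mm out of the plate towards the V-blocks; how far was set by the last user and is not measured: find it by feel. The locked screw does not give. Origin at the foot of the middle of the plate's front face.
- strap (a joint): Angle of the clamp strap (rad): 0 shut, level across the stem; 1.8 to 2.15 at the start, standing open and leaning outwards. A steel bar 24 mm wide, 5 mm thick, 112 mm long, with a 7 mm rolled bead at its free end, hinged on the +y side of the V-block next to the stop; it swings over to -y. The stiff hinge (about 1 N at the free end) holds it where it is left.
- strap_hinge (a point): Middle of the strap's hinge pin: 60 mm before the face of the stop bracket, 40 mm to +y of the V axis, 90 mm above the table. Axes as the seat's.
- strap_press (a point): Where to press the strap with the fingertips: on its upper face (when shut), 77 mm from the hinge, between bush and bead. z points out of that face, y back to the hinge.
- bush: Sprung brass drill bush, 17 mm in diameter, standing through the strap 40 mm from the hinge. Origin on its axis in the strap's mid-plane, foot 14 mm below. The foot meets the stem at about 0.08 rad of the strap and is pushed back 3 mm (about 6 N) when shut; 3 mm further it is solid and the stem takes the load.
- catch (a joint): Angle of the spring catch (rad): 0 upright, at rest; grows as it is pushed outwards. A steel hook 16 mm wide, top 120 mm above the table, on the -y side 81 mm from the V axis. As the strap is pressed down (about 5 N at its pressing place) the bead pushes the nose aside to about 0.08; the nose then springs back over the bead: strap and catch both near 0, locked.
- sleeve_center (a point): Bystander: a plain bisque tube 150 mm long, 38 mm in diameter, without a collar, in the other lane of the rack. The point is its centre.
- jar_center (a point): Bystander: a small glaze jar 56 mm in diameter, 65 mm high, on the table. The point is its centre.
- cup_center (a point): Bystander: a white ceramic cup 72 mm in diameter, 80 mm high, on the table. The point is its centre.
Things that resemble listed ones, but are neither listed nor needed, are in the scene too. What is shaped like the part that bears stem_center but blue, green or yellow is not meant.

How it is judged (in metres and radians):
On the way, in this order (a step that is already met when the one before it is completed fails the run):
1. the stem lies in both V-blocks, plain end felt on the stop screw (over 1 N), the strap still open (angle between the x axis of stem_center and the x axis of seat, either way round below 0.03 rad and y of stem_center in the frame of seat between -0.0025 and 0.0025 m and z of stem_center in the frame of seat between -0.0025 and 0.0025 m and distance between stem_end and stop_screw_c0 below 0.0055 m and contact force between stem and stop above 1 N and value of joint strap above 0.5 rad), for 0.04 s.
2. the strap is down on the stem and the catch has snapped over its end (angle between the x axis of stem_center and the x axis of seat, either way round below 0.03 rad and y of stem_center in the frame of seat between -0.0025 and 0.0025 m and z of stem_center in the frame of seat between -0.0025 and 0.0025 m and distance between stem_end and stop_screw_c0 below 0.0055 m and value of joint each of strap, catch below 0.03 rad and contact force between stem and bush above 2 N), for 0.2 s.
At the end, for the whole second after the job is handed in: The stem is at rest in both Vs (within 2.5 mm sideways and in height and 0.03 rad of the V axis), its plain end within 2 mm of the stop screw's button; strap shut (below 0.03 rad), catch back over its end (below 0.03 rad), bush pressing on the stem with over 2 N (all of step 2 and linear speed of stem below 0.02 m/s); the robot touches nothing.
It fails at once if the stem is pushed or knocked against the stop with more than 20 N (contact force between stem and stop above 20 N).
It fails at once if the bush is pressed on the stem with more than 30 N (contact force between stem and bush above 30 N).
It fails at once if the stem is dropped, knocked or forced against the jig with more than 85 N in all (contact force between stem and jig above 85 N).
It fails at once if a bystander is moved by more than 20 mm (distance of any of sleeve_center, jar_center, cup_center from where it was at the start of the episode above 0.02 m).
It also fails if it takes over 70 s, if anything falls off the work surface, if the arm or the gripper's body presses on something with over 40 N, if the wrist force passes 120 N, or if a joint passes its speed limit or range.

### The arm

A 6-joint arm with a two-finger parallel gripper is mounted at the origin on the work surface. World frame = base frame: x ahead of the robot, y to its left, z up, the work surface at z = 0. Lengths are in m, angles in degrees, forces in N, time in s.
With the tool pointing down it reaches from about 0.225 to 0.725 m from the base axis. Payload 3.1 kg.
Tool frame: the origin (TCP) lies on the centre line of the jaws, within the pads' length; the fingertips stand 14 mm ahead of it and the grasp point (between the pads) lies 5 mm behind it; z points along the fingers, y is the line along which they close (so a half turn about z gives the same grasp; the last joint's range is limited). The gripper opens to 85 mm and grips with 20 to 120 N. Pads are 22 mm wide; open, the fingers measure 114 mm over their backs; the gripper's body (76 mm by 85 mm) begins 54 mm behind the grasp point. The pads swing forward as they close: fully open they stand 13 mm farther back than shut.
Start: joints at [65.73, 2.75, 5.684, 92.934, 0, 82.678], TCP at [0.153, 0.502, 0.245] pointing down, gripper open.
Joint ranges: [-166.93, 166.93], [-56.73, 111.36], [-69.38, 81.34], [-121.58, 131.49], [-85.45, 84.26], [-180, 180]. Speed limits (degrees/s): [159.86, 159.86, 180, 180, 180, 180].

### API

Orientations are given as a 3x3 rotation matrix whose columns are the frame's x, y, z axes.
In Python, from workcell import sensors, vision, ticket gives the robot as it stands.
- The arm moves only by the tool send_rows, never from a script. Its argument "commands" is a list of rows, each a list of 5 numbers: the shift along the tool's x, y, z in mm, then the turn about the tool's z in rad, then the closure, from 0 (fully open) to 1 (shut). In form: [[dx, dy, dz, twist, gripper], ...]. A call has 1 to 10 rows; each row is the pose to reach, as a shift and turn from the pose commanded when the call began, along the tool's axes at that moment; what a row does not reach only later rows make up. A row lasts 1/10 s, in which the tool goes at most 50 mm and 8.59 degrees, less where a joint would pass 70% of its speed; a pose out of reach is approached as far as the arm can. A call with a gripper value outside its range is refused whole. The fingers move at their own pace and stop on an object; the grip force is fixed at half the most. Time passes only in rows, so rows that repeat a pose let the fingers close. It gives the time, the measured TCP pose, the force, the opening and the grip force at its end, in the units of the state.
- sensors.get_obs(): the state, without advancing time (a new reading comes with each control period).
- vision.read_camera(name): name is "side" or "top"; returns a dict with "frame" (384x512x3 uint8, red, green, blue), "camera_matrix" (3x3 intrinsics, pixels), "R" (3x3) and "t" (3): a world point X has camera coordinates R X + t. Camera axes: x right, y down, z forward; pixel columns grow to the right and rows downward; lengths in m; the calibration is good to about 2 mm. A picture is of the moment at which its call begins. There is no depth.
- ticket.finish_job(): hands the job in; it is judged then, once.
The state is a dict: "time": time; "joint_positions": joint angles; "qvel": joint speeds; "effort": joint torques, N m; "tcp_pos": TCP position; "ee_rot": TCP orientation; "ft_force": force on the tool from outside, world axes, zero at the start; "moment": the same for the moment, N m; "finger_gap": finger opening in m; "gripper_force": force on a finger pad.
Only numpy, scipy, OpenCV 4.12 (cv2) and the standard library are available. Lean on these libraries where they do the work, as an engineer would, in place of code of your own. Each camera call takes 0.05 s, during which the arm holds its last target. There are 200 camera calls.

## Working session

There is one attempt and no reset: what is moved stays moved. The work goes in short steps, Python scripts to look and compute and a tool call to move; the robot and the scene stay as the last step left them, time stands still between calls to the robot, and variables do not carry over. Pictures are saved under pics/ and viewed, at most 10 in all, crops included, and the job is handed in when it is done.

Besides the shell and the picture viewer there is one more tool, called in YAML: its name, and indented under it one key for each argument. send_rows: Moves the arm, as the interface text tells. Its arguments: {"type":"object","properties":{"commands":{"type":"array"}},"required":["commands"]}

```bash
mkdir -p pics
python3 - <<'E'
from workcell import sensors, vision
import cv2,numpy as np
np.set_printoptions(precision=4,suppress=True)
for n in("top","side"):
    c=vision.read_camera(n); cv2.imwrite(f"pics/{n}0.png",c["frame"][:,:,::-1]); np.savez(f"{n}0.npz",**c)
    print(n,c["camera_matrix"],c["R"],c["t"],-c["R"].T@c["t"])
o=sensors.get_obs();print(o)
E
```

```text
top [[450.7629   0.     255.7023]
 [  0.     450.7629 185.8448]
 [  0.       0.       1.    ]] [[ 0.0123 -0.9999  0.0033]
 [-0.9863 -0.0127 -0.1643]
 [ 0.1643 -0.0012 -0.9864]] [-0.0637  0.5076  1.4332] [ 0.2659 -0.0555  1.4973]
side [[381.0729   0.     259.9018]
 [  0.     381.0729 193.6525]
 [  0.       0.       1.    ]] [[ 0.9948 -0.1014  0.0091]
 [-0.0525 -0.5875 -0.8075]
 [ 0.0872  0.8028 -0.5898]] [-0.5206  0.0656  1.3238] [ 0.4059 -1.077   0.8385]
{'time': 0.1, 'joint_positions': array([65.7288,  2.7892,  5.5986, 92.9335, -0.0021, 82.6792]), 'qvel': array([ 0.0008, -0.0715,  0.2125, -0.1319,  0.0263,  0.0145]), 'effort': array([  0.0019, -33.9851,  32.0936,   0.0158,  -0.0001,   0.    ]), 'tcp_pos': array([0.1528, 0.5017, 0.2442]), 'ee_rot': array([[-0.9566,  0.2915, -0.0009],
       [ 0.2915,  0.9566, -0.002 ],
       [ 0.0002, -0.0022, -1.    ]]), 'ft_force': array([ 0.123 ,  0.1865, -0.3901]), 'moment': array([-0.0072, -0.0305, -0.0328]), 'gripper_force': 0.0, 'finger_gap': 0.08576473674593403}
```

View pics/top0.png

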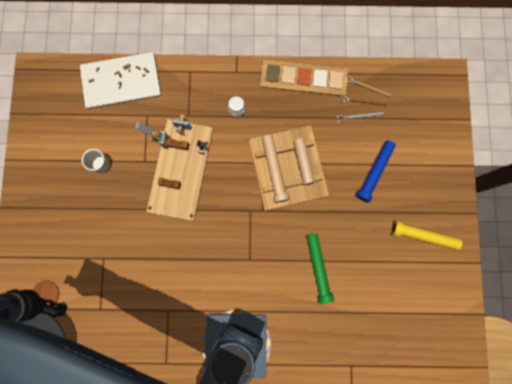

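View pics/side0.png

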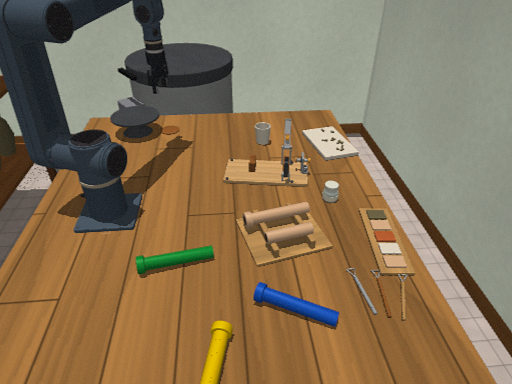

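```bash
cat > h.py <<'E'
import numpy as np,cv2
np.set_printoptions(precision=4,suppress=True)
def ray(c,uv,z):
    "world points of pixels uv on the plane at height z"
    uv=np.atleast_2d(np.float64(uv)); K,R,t=c["camera_matrix"],c["R"],c["t"]
    d=(np.linalg.inv(K)@np.c_[uv,np.ones(len(uv))].T).T@R
    o=-R.T@t
    return o+d*((z-o[2])/d[:,2])[:,None]
def proj(c,X):
    p=(c["R"]@np.atleast_2d(X).T).T+c["t"]; p=p@c["camera_matrix"].T
    return p[:,:2]/p[:,2:]
def tri(ca,ua,cb,ub):
    P=[np.c_[c["R"],c["t"]] for c in(ca,cb)]; P=[c["camera_matrix"]@p for c,p in zip((ca,cb),P)]
    X=cv2.triangulatePoints(P[0],P[1],np.float64(ua).reshape(2,1),np.float64(ub).reshape(2,1))
    return (X[:3]/X[3]).ravel()
E
python3 - <<'E'
import cv2
t=cv2.imread("pics/top0.png");s=cv2.imread("pics/side0.png")
cv2.imwrite("pics/tc1.png",cv2.resize(t[110:225,130:220],None,fx=5,fy=5,interpolation=2))
cv2.imwrite("pics/tc2.png",cv2.resize(t[120:215,240:335],None,fx=6,fy=6,interpolation=2))
cv2.imwrite("pics/sc1.png",cv2.resize(s[110:270,215:345],None,fx=3.7,fy=3.7,interpolation=2))
E
```

```text
(no output)
```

View pics/tc1.png

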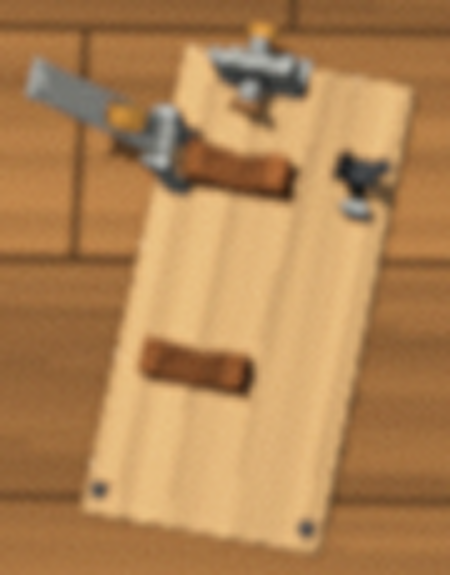

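View pics/tc2.png

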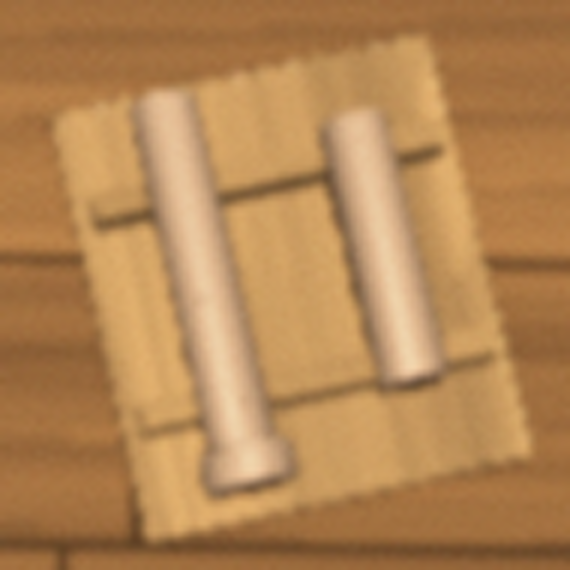

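View pics/sc1.png

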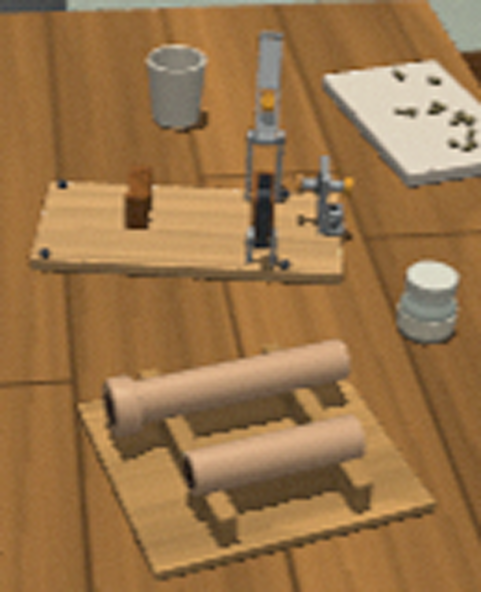

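Run:
```python
from h import *
c=dict(np.load("top0.npz"));s=dict(np.load("side0.npz"))
f=c["frame"]; hsv=cv2.cvtColor(f,cv2.COLOR_RGB2HSV)
for n,(u,v) in dict(stem=(275,170),plate=(178,200),rack=(295,185),table=(230,190)).items(): print(n,f[v,u],hsv[v,u])
P=lambda x,y:np.array([(x+.5)/5-.5+130,(y+.5)/5-.5+110])
Q=lambda x,y:np.array([(x+.5)/6-.5+240,(y+.5)/6-.5+120])
S=lambda x,y:np.array([(x+.5)/3.7-.5+215,(y+.5)/3.7-.5+110])
# plate
cor=np.array([P(185,45),P(412,88),P(320,550),P(82,512)])
W=ray(c,cor,.015)[:,:2];print("plate",W,[np.linalg.norm(W[i]-W[(i+1)%4]) for i in range(4)])
ax=(W[0]+W[1]-W[2]-W[3]);print("yaw",np.degrees(np.arctan2(ax[1],ax[0])))
# V-block tops (4 corners each), z .055
for n,pp in dict(far=[(190,140),(292,160),(292,195),(188,178)],near=[(143,338),(250,358),(250,392),(140,375)]).items():
    w=ray(c,[P(*p) for p in pp],.055)[:,:2];print(n,w.mean(0),w)
# stem
m=((hsv[...,1]<105)&(f[...,0]>120)).astype(np.uint8); m[:, :245]=0;m[:,335:]=0;m[:120]=0;m[215:]=0
n,l,st,ce=cv2.connectedComponentsWithStats(m)
for i in range(1,n):
    if st[i,4]>100: 
        p=np.argwhere(l==i)[:,::-1]; w=ray(c,p,.05)[:,:2];mu=w.mean(0);d=np.linalg.svd(w-mu,full_matrices=False)[2][0];d*=np.sign(d[0]);q=(w-mu)@d
        print(st[i],mu,np.degrees(np.arctan2(d[1],d[0])),mu+d*q.min(),mu+d*q.max())
# by hand
far=ray(c,Q(165,92),.069)[0];near=ray(c,Q(250,487),.04)[0]
a=ray(c,[Q(175,140),Q(236,400)],.05);d=(a[0]-a[1])[:2];print("hand",far,near,np.degrees(np.arctan2(d[1],d[0])),a)
print("seat/stop bracket", ray(c,P(258,78),.09),"hinge",ray(c,P(172,150),.09),"catchtop",ray(c,P(362,170),.12))
# side check of stem: plain-end centre & collar centre
print("tri plain", tri(c,Q(165,100),s,S(342,362)),"collar",tri(c,Q(250,470),s,S(118,405)))
```

```text
stem [233 199 158] [ 16  82 233]
plate [218 175 118] [ 17 117 218]
rack [147 110  66] [ 16 141 147]
table [164 111  62] [ 14 159 164]
plate [[0.7418 0.2499]
 [0.7134 0.094 ]
 [0.3976 0.1456]
 [0.4207 0.3035]] [np.float64(0.15846234622426042), np.float64(0.3200377716958984), np.float64(0.15952162740348524), np.float64(0.3255376993125597)]
yaw -9.3810464543522
far [0.6451 0.2014] [[0.6639 0.2354]
 [0.6511 0.1676]
 [0.6274 0.1668]
 [0.638  0.2356]]
near [0.5128 0.225 ] [[0.5306 0.2601]
 [0.5183 0.19  ]
 [0.4959 0.1891]
 [0.5062 0.2608]]
[263 135  25  67 652] [ 0.5637 -0.1173] 13.291858480857302 [ 0.4613 -0.1415] [ 0.6772 -0.0905]
[295 139  19  45 440] [ 0.5919 -0.2133] 12.968565255482751 [ 0.5191 -0.23  ] [ 0.667 -0.196]
hand [ 0.6734 -0.0925  0.069 ] [ 0.4605 -0.1412  0.04  ] 13.278681310797827 [[ 0.6515 -0.0987  0.05  ]
 [ 0.5066 -0.1329  0.05  ]]
seat/stop bracket [[0.6962 0.1862 0.09  ]] hinge [[0.6474 0.2396 0.09  ]] catchtop [[0.6279 0.1133 0.12  ]]
tri plain [ 0.6738 -0.093   0.048 ] collar [ 0.4669 -0.1405  0.0525]
```

```bash
cat >> h.py <<'E'
def go(x,y,z,yaw):
    "tool-axis shift (mm) and twist (rad) to TCP x,y,z with the tool y axis at angle yaw (deg)"
    from workcell import sensors
    o=sensors.get_obs();R=o["ee_rot"];d=R.T@(np.array([x,y,z])-o["tcp_pos"])*1000
    a=np.degrees(np.arctan2(R[1,1],R[0,1])); print("t",o["time"],"tcp",o["tcp_pos"],"yaw",a,"F",o["ft_force"],"gap",o["finger_gap"])
    print("shift",d,"twist",-np.radians((yaw-a+90)%180-90))
E
python3 -c "
from h import *
go(.567,-.117,.16,103.2)"
```

```text
t 0.1 tcp [0.1528 0.5017 0.2442] yaw 73.04959352680821 F [ 0.123   0.1865 -0.3901] gap 0.08576473674593403
shift [-576.5589 -470.8949   85.0869] twist -0.5262238637718083
```

send_rows:
  commands:
    - [-576,-471,0,-0.526,0]
    - [-576,-471,0,-0.526,0]
    - [-576,-471,0,-0.526,0]
    - [-576,-471,0,-0.526,0]
    - [-576,-471,0,-0.526,0]
    - [-576,-471,0,-0.526,0]
    - [-576,-471,0,-0.526,0]
    - [-576,-471,0,-0.526,0]
    - [-576,-471,0,-0.526,0]
    - [-576,-471,0,-0.526,0]

```text
time: 1.1
tcp_pos: [0.4222, 0.0993, 0.2451]
ee_rot: [[-0.974, -0.228, -0.0], [-0.228, 0.974, 0.0], [0.0, 0.0, -1.0]]
ft_force: [0.2, 1.4, 0.3]
finger_gap: 0.0853
gripper_force: 0.0
```

```bash
python3 -c "
from h import *
go(.567,-.117,.14,103.2)"
```

```text
t 1.1 tcp [0.4222 0.0993 0.2451] yaw 103.17316785534983 F [0.1853 1.4019 0.3451] gap 0.08525896222517967
shift [ -91.711  -243.6679  104.9972] twist -0.00046830926951687624
```

send_rows:
  commands:
    - [-91,-243,50,0,0]
    - [-91,-243,50,0,0]
    - [-91,-243,50,0,0]
    - [-91,-243,50,0,0]
    - [-91,-243,50,0,0]
    - [-91,-243,105,0,0]
    - [-91,-243,105,0,0]
    - [-91,-243,105,0,0]
    - [-91,-243,105,0,0]

```text
time: 2.0
tcp_pos: [0.5656, -0.1137, 0.1416]
ee_rot: [[-0.973, -0.229, 0.001], [-0.229, 0.973, 0.0], [-0.001, 0.0, -1.0]]
ft_force: [0.9, -0.5, 0.5]
finger_gap: 0.0855
gripper_force: 0.0
```

Run:
```python
from h import *
from workcell import vision
go(.567,-.117,.044,103.2)
c=vision.read_camera("top");s=vision.read_camera("side")
a=cv2.resize(c["frame"][100:220,230:350],None,fx=4,fy=4);b=cv2.resize(s["frame"][150:270,220:340],None,fx=4,fy=4)[:480]
a=a[:,:400];b=b[:,:400]
cv2.imwrite("pics/g1.png",np.hstack([a,b])[:,:,::-1])
```

```text
t 2.0 tcp [ 0.5656 -0.1137  0.1416] yaw 103.24517315133524 F [ 0.9364 -0.4557  0.4572] gap 0.0854772744328747
shift [-0.5153 -3.5116 97.5685] twist 0.0007884202243015105
```

View pics/g1.png

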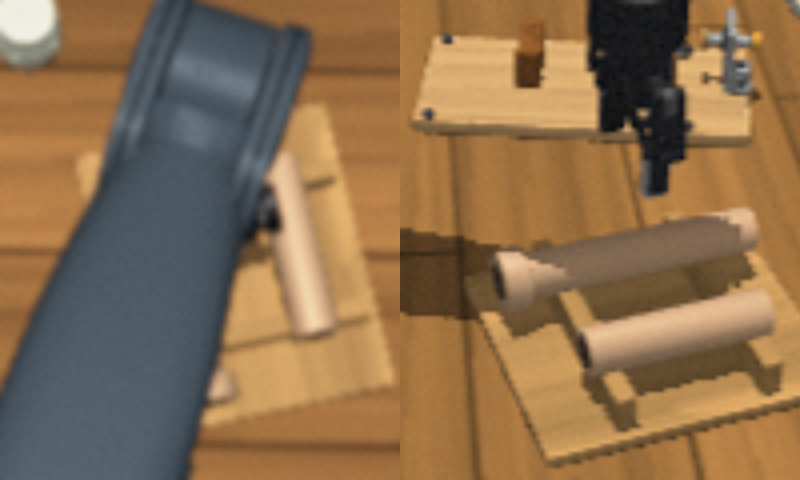

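send_rows:
  commands:
    - [-0.5,-3.5,30,0,0]
    - [-0.5,-3.5,60,0,0]
    - [-0.5,-3.5,85,0,0]
    - [-0.5,-3.5,97,0,0]
    - [-0.5,-3.5,97,0,0]
    - [-0.5,-3.5,97,0,0]

```text
time: 2.7
tcp_pos: [0.5682, -0.1178, 0.0454]
ee_rot: [[-0.973, -0.229, 0.003], [-0.229, 0.973, -0.001], [-0.002, -0.002, -1.0]]
ft_force: [0.8, -1.0, -0.2]
finger_gap: 0.0853
gripper_force: 0.0
```

send_rows:
  commands:
    - [0,0,0,0,0.35]
    - [0,0,0,0,0.45]
    - [0,0,0,0,0.6]
    - [0,0,0,0,0.6]
    - [0,0,0,0,0.7]
    - [0,0,0,0,0.7]
    - [0,0,0,0,0.8]
    - [0,0,0,0,0.8]

```text
time: 3.5
tcp_pos: [0.5674, -0.1157, 0.0451]
ee_rot: [[-0.973, -0.229, 0.001], [-0.229, 0.973, 0.004], [-0.002, 0.004, -1.0]]
ft_force: [-1.8, 5.7, 5.7]
finger_gap: 0.0363
gripper_force: 59.8
```

send_rows:
  commands:
    - [0,0,-20,0,0.8]
    - [0,0,-50,0,0.8]
    - [0,0,-90,0,0.8]
    - [0,0,-130,0,0.8]
    - [0,0,-145,0,0.8]
    - [0,0,-145,0,0.8]
    - [0,0,-145,0,0.8]

```text
time: 4.2
tcp_pos: [0.5663, -0.1177, 0.1864]
ee_rot: [[-0.974, -0.228, -0.003], [-0.228, 0.974, 0.001], [0.002, 0.001, -1.0]]
ft_force: [-0.7, 0.2, -4.3]
finger_gap: 0.0364
gripper_force: 60.7
```

Run:
```python
from h import *
from workcell import vision
c=dict(np.load("top0.npz"))
s=vision.read_camera("side")
cv2.imwrite("pics/l1.png",s["frame"][100:280,180:380,::-1])
go(.542,.219,.19,80.5)
```

```text
t 4.25 tcp [ 0.5657 -0.1174  0.1853] yaw 103.18493442487164 F [-1.0676 -0.0538 -1.9021] gap 0.03609466538166538
shift [-53.666  332.9713  -4.0761] twist 0.3959267963130164
```

send_rows:
  commands:
    - [-5,35,-4,0.05,0.8]
    - [-10,75,-4,0.1,0.8]
    - [-18,115,-4,0.15,0.8]
    - [-24,155,-4,0.2,0.8]
    - [-31,195,-4,0.25,0.8]
    - [-37,230,-4,0.3,0.8]
    - [-43,265,-4,0.34,0.8]
    - [-48,295,-4,0.37,0.8]
    - [-52,320,-4,0.39,0.8]
    - [-54,332,-4,0.396,0.8]

```text
time: 5.25
tcp_pos: [0.5417, 0.2195, 0.1888]
ee_rot: [[-0.987, 0.163, -0.006], [0.163, 0.987, -0.001], [0.006, -0.002, -1.0]]
ft_force: [0.1, -0.3, -3.2]
finger_gap: 0.0366
gripper_force: 60.9
```

send_rows:
  commands:
    - [0,0,0,0,0.8]
    - [0,0,0,0,0.8]

```text
time: 5.45
tcp_pos: [0.5433, 0.2167, 0.1909]
ee_rot: [[-0.986, 0.165, -0.002], [0.165, 0.986, -0.002], [0.002, -0.002, -1.0]]
ft_force: [-0.5, -0.2, -3.0]
finger_gap: 0.0365
gripper_force: 60.9
```

Run:
```python
from h import *
from workcell import vision
go(.542,.219,.1,80.5)
s=vision.read_camera("side");c=vision.read_camera("top")
np.savez("top1.npz",**c);np.savez("side1.npz",**s)
a=cv2.resize(c["frame"][110:230,130:230],None,fx=4,fy=4);b=cv2.resize(s["frame"][90:210,215:315],None,fx=4,fy=4)
cv2.imwrite("pics/g2.png",np.hstack([a,b])[:,:,::-1])
```

```text
t 5.45 tcp [0.5433 0.2167 0.1909] yaw 80.49937312277103 F [-0.504  -0.1775 -3.0068] gap 0.0364900398432854
shift [ 1.486   2.2432 90.9219] twist -1.0941071651257055e-05
```

View pics/g2.png

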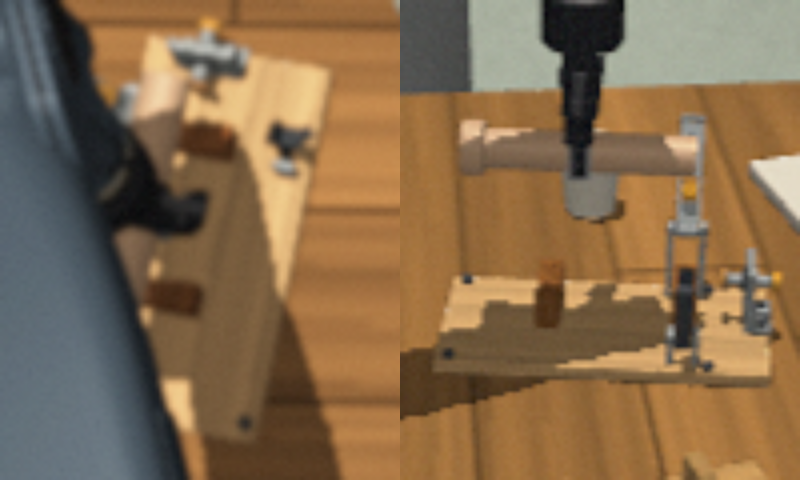

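send_rows:
  commands:
    - [1.5,2.2,30,0,0.8]
    - [1.5,2.2,60,0,0.8]
    - [1.5,2.2,90,0,0.8]
    - [1.5,2.2,110,0,0.8]
    - [1.5,2.2,118,0,0.8]
    - [1.5,2.2,122,0,0.8]
    - [1.5,2.2,122,0,0.8]
    - [1.5,2.2,122,0,0.8]

```text
time: 6.35
tcp_pos: [0.544, 0.2202, 0.0722]
ee_rot: [[-0.986, 0.165, 0.003], [0.165, 0.986, 0.001], [-0.003, 0.001, -1.0]]
ft_force: [0.4, 0.4, -2.8]
finger_gap: 0.0366
gripper_force: 60.9
```

send_rows:
  commands:
    - [0,0,1,0,0.8]
    - [0,0,2,0,0.8]
    - [0,0,3,0,0.8]
    - [0,0,4,0,0.8]
    - [0,0,4,0,0.8]

```text
time: 6.85
tcp_pos: [0.5425, 0.2202, 0.0662]
ee_rot: [[-0.986, 0.165, -0.0], [0.165, 0.986, -0.0], [0.0, -0.0, -1.0]]
ft_force: [-0.2, 0.8, -2.4]
finger_gap: 0.0366
gripper_force: 60.9
```

send_rows:
  commands:
    - [0,0,1,0,0.8]
    - [0,0,2,0,0.8]
    - [0,0,3,0,0.8]
    - [0,0,4,0,0.8]
    - [0,0,5,0,0.8]
    - [0,0,5,0,0.8]

```text
time: 7.45
tcp_pos: [0.5425, 0.2201, 0.0612]
ee_rot: [[-0.986, 0.165, -0.0], [0.165, 0.986, -0.0], [0.0, -0.0, -1.0]]
ft_force: [0.5, 0.1, -2.6]
finger_gap: 0.0367
gripper_force: 60.9
```

send_rows:
  commands:
    - [0,0,0.5,0,0.8]
    - [0,0,1,0,0.8]
    - [0,0,1.5,0,0.8]
    - [0,0,2,0,0.8]
    - [0,0,2,0,0.8]

```text
time: 7.95
tcp_pos: [0.5426, 0.2201, 0.0593]
ee_rot: [[-0.986, 0.165, -0.0], [0.165, 0.986, -0.0], [0.0, -0.0, -1.0]]
ft_force: [-0.3, -0.0, -2.9]
finger_gap: 0.0363
gripper_force: 60.9
```

send_rows:
  commands:
    - [0,0,0.5,0,0.8]
    - [0,0,1,0,0.8]
    - [0,0,1.5,0,0.8]
    - [0,0,1.5,0,0.8]

```text
time: 8.35
tcp_pos: [0.543, 0.2206, 0.0584]
ee_rot: [[-0.986, 0.165, 0.001], [0.165, 0.986, 0.001], [-0.001, 0.001, -1.0]]
ft_force: [0.1, 0.1, -1.6]
finger_gap: 0.0362
gripper_force: 61.1
```

send_rows:
  commands:
    - [0,0,0.5,0,0.8]
    - [0,0,1,0,0.8]
    - [0,0,1,0,0.8]

```text
time: 8.65
tcp_pos: [0.5433, 0.2209, 0.058]
ee_rot: [[-0.986, 0.165, 0.002], [0.165, 0.986, 0.002], [-0.001, 0.002, -1.0]]
ft_force: [-0.4, 2.8, 3.1]
finger_gap: 0.0364
gripper_force: 61.5
```

send_rows:
  commands:
    - [0,1,0,0,0.8]
    - [0,2,0,0,0.8]
    - [0,2,0.5,0,0.8]
    - [0,2,1,0,0.8]
    - [0,2,1,0,0.8]

```text
time: 9.15
tcp_pos: [0.5434, 0.2225, 0.0563]
ee_rot: [[-0.986, 0.165, 0.001], [0.165, 0.986, 0.001], [-0.001, 0.001, -1.0]]
ft_force: [0.3, 2.4, 3.0]
finger_gap: 0.0362
gripper_force: 61.5
```

Run:
```python
from h import *
from workcell import sensors
o=sensors.get_obs();print(o["tcp_pos"],o["ft_force"],o["moment"])
```

```text
[0.5434 0.2225 0.0563] [0.3381 2.4021 2.9601] [ 0.5051 -0.0192 -0.0227]
```

send_rows:
  commands:
    - [0,0.7,0,0,0.8]
    - [0,1.3,0.5,0,0.8]
    - [0,1.5,1,0,0.8]
    - [0,1.5,1,0,0.8]

```text
time: 9.55
tcp_pos: [0.5434, 0.2233, 0.0555]
ee_rot: [[-0.986, 0.166, 0.0], [0.166, 0.986, -0.001], [-0.001, -0.001, -1.0]]
ft_force: [-0.6, 0.5, 5.8]
finger_gap: 0.0363
gripper_force: 61.7
```

Run:
```python
from h import *
from workcell import sensors
o=sensors.get_obs();print(o["tcp_pos"],o["ft_force"],o["moment"])
```

```text
[0.5434 0.2233 0.0555] [-0.5692  0.5297  5.7838] [ 0.0782  0.1969 -0.2249]
```

send_rows:
  commands:
    - [0,0,0,0,0.45]
    - [0,0,0,0,0.45]
    - [0,0,0,0,0.45]
    - [0,0,0,0,0.45]

```text
time: 9.95
tcp_pos: [0.5428, 0.2233, 0.0542]
ee_rot: [[-0.986, 0.165, -0.001], [0.165, 0.986, -0.001], [0.001, -0.001, -1.0]]
ft_force: [0.2, -0.8, -0.2]
finger_gap: 0.0467
gripper_force: 0.0
```

send_rows:
  commands:
    - [0,0,0,0,0.6]
    - [0,0,0,0,0.7]
    - [0,0,0,0,0.8]
    - [0,0,0,0,0.8]
    - [0,0,0,0,0.8]

```text
time: 10.45
tcp_pos: [0.5432, 0.2238, 0.0548]
ee_rot: [[-0.986, 0.165, -0.0], [0.165, 0.986, 0.0], [0.0, 0.0, -1.0]]
ft_force: [-0.9, 1.6, -0.6]
finger_gap: 0.0364
gripper_force: 60.0
```

Run:
```python
from h import *
from workcell import sensors
o=sensors.get_obs();print(o["tcp_pos"],o["ft_force"],o["moment"])
```

```text
[0.5432 0.2238 0.0548] [-0.8585  1.5645 -0.5659] [ 0.2427  0.0986 -0.096 ]
```

send_rows:
  commands:
    - [-1,0,0,0,0.8]
    - [-2,0,0,0,0.8]
    - [-3,0,0,0,0.8]
    - [-4,0,0,0,0.8]
    - [-5,0,0,0,0.8]
    - [-6,0,0,0,0.8]
    - [-7,0,0,0,0.8]
    - [-8,0,0,0,0.8]

```text
time: 11.25
tcp_pos: [0.5513, 0.2223, 0.0548]
ee_rot: [[-0.986, 0.165, -0.0], [0.165, 0.986, 0.0], [0.0, 0.0, -1.0]]
ft_force: [-1.2, 1.8, -0.6]
finger_gap: 0.0363
gripper_force: 60.1
```

Run:
```python
from h import *
from workcell import sensors
o=sensors.get_obs();print(o["tcp_pos"],o["ft_force"],o["moment"], "axial",o["ft_force"]@o["ee_rot"])
```

```text
[0.5513 0.2223 0.0548] [-1.223   1.8197 -0.5891] [ 0.4735  0.2338 -0.0519] axial [1.5063 1.5931 0.5893]
```

Run:
```python
from h import *
c=dict(np.load("top0.npz"));s=dict(np.load("side0.npz"))
P=lambda x,y:np.array([(x+.5)/5-.5+130,(y+.5)/5-.5+110])
S=lambda x,y:np.array([(x+.5)/3.7-.5+215,(y+.5)/3.7-.5+110])
u=np.array([.9863,-.165])
cen=np.array([.5432,.2238])   # stem lateral found by feel; TCP=stem centre+e
for n,X in dict(tri=tri(c,P(252,105),s,S(302,185)),top1=ray(c,P(252,105),.06)[0],top2=ray(c,P(252,112),.06)[0],knob=tri(c,P(262,32),s,S(345,183)),bracket=tri(c,P(258,70),s,S(326,165))).items():
    d=X[:2]-[.5513,.2223]; print(n,X,"along from TCP",d@u*1000,"lat",(d@[.165,.9863])*1000)
```

```text
tri [0.6866 0.1944 0.0613] along from TCP 138.03371731845095 lat -5.218105461363473
top1 [0.6868 0.1946 0.06  ] along from TCP 138.24598872509196 lat -4.9508678094506475
top2 [0.6821 0.1944 0.06  ] along from TCP 133.56896795696528 lat -5.926287678997834
knob [0.7339 0.1892 0.0651] along from TCP 185.55371567220868 lat -2.565251346085265
bracket [0.7051 0.1866 0.0883] along from TCP 157.5996877188625 lat -9.790612474682565
```

send_rows:
  commands:
    - [-1.2,0,0,0,0.8]
    - [-2.4,0,0,0,0.8]
    - [-3.6,0,0,0,0.8]
    - [-4.8,0,0,0,0.8]
    - [-6,0,0,0,0.8]
    - [-7.2,0,0,0,0.8]
    - [-8.4,0,0,0,0.8]
    - [-9.6,0,0,0,0.8]
    - [-10.8,0,0,0,0.8]
    - [-12,0,0,0,0.8]

```text
time: 12.25
tcp_pos: [0.5631, 0.2202, 0.0549]
ee_rot: [[-0.986, 0.165, -0.0], [0.165, 0.986, -0.0], [0.0, -0.0, -1.0]]
ft_force: [-1.6, 2.2, -0.5]
finger_gap: 0.0365
gripper_force: 60.1
```

send_rows:
  commands:
    - [-0.7,0,0,0,0.8]
    - [-1.4,0,0,0,0.8]
    - [-2,0,0,0,0.8]

```text
time: 12.55
tcp_pos: [0.565, 0.2199, 0.0549]
ee_rot: [[-0.986, 0.165, -0.0], [0.165, 0.986, -0.0], [0.0, -0.0, -1.0]]
ft_force: [0.1, 1.6, -1.0]
finger_gap: 0.0362
gripper_force: 60.1
```

send_rows:
  commands:
    - [-0.7,0,0,0,0.8]
    - [-1.4,0,0,0,0.8]
    - [-2,0,0,0,0.8]

```text
time: 12.85
tcp_pos: [0.567, 0.2196, 0.0549]
ee_rot: [[-0.986, 0.165, 0.0], [0.165, 0.986, -0.0], [-0.0, -0.0, -1.0]]
ft_force: [-0.7, 1.1, -0.5]
finger_gap: 0.0363
gripper_force: 60.1
```

send_rows:
  commands:
    - [-0.7,0,0,0,0.8]
    - [-1.4,0,0,0,0.8]
    - [-2,0,0,0,0.8]

```text
time: 13.15
tcp_pos: [0.569, 0.2193, 0.0549]
ee_rot: [[-0.986, 0.165, -0.0], [0.165, 0.986, -0.0], [-0.0, -0.0, -1.0]]
ft_force: [-1.3, 2.6, -1.4]
finger_gap: 0.0362
gripper_force: 60.1
```

send_rows:
  commands:
    - [-0.7,0,0,0,0.8]
    - [-1.4,0,0,0,0.8]
    - [-2,0,0,0,0.8]

```text
time: 13.45
tcp_pos: [0.571, 0.2189, 0.0549]
ee_rot: [[-0.986, 0.165, -0.0], [0.165, 0.986, -0.0], [-0.0, -0.0, -1.0]]
ft_force: [-0.8, 1.4, -0.7]
finger_gap: 0.0365
gripper_force: 60.1
```

send_rows:
  commands:
    - [-0.7,0,0,0,0.8]
    - [-1.4,0,0,0,0.8]
    - [-2,0,0,0,0.8]

```text
time: 13.75
tcp_pos: [0.5729, 0.2186, 0.0549]
ee_rot: [[-0.986, 0.165, -0.0], [0.165, 0.986, -0.0], [0.0, -0.0, -1.0]]
ft_force: [-0.8, 1.9, -0.7]
finger_gap: 0.0366
gripper_force: 60.1
```

send_rows:
  commands:
    - [-0.7,0,0,0,0.8]
    - [-1.4,0,0,0,0.8]
    - [-2,0,0,0,0.8]

```text
time: 14.05
tcp_pos: [0.5746, 0.2183, 0.0549]
ee_rot: [[-0.986, 0.165, -0.001], [0.165, 0.986, -0.0], [0.001, -0.0, -1.0]]
ft_force: [-2.3, 1.5, -1.5]
finger_gap: 0.0365
gripper_force: 60.1
```

send_rows:
  commands:
    - [-0.4,0,0,0,0.8]
    - [-0.8,0,0,0,0.8]
    - [-0.8,0,0,0,0.8]

```text
time: 14.35
tcp_pos: [0.5746, 0.2183, 0.0549]
ee_rot: [[-0.986, 0.165, -0.002], [0.165, 0.986, 0.0], [0.002, -0.0, -1.0]]
ft_force: [-5.5, 1.6, 2.2]
finger_gap: 0.0365
gripper_force: 60.1
```

send_rows:
  commands:
    - [-0.3,0,0,0,0.8]
    - [-0.3,0,0,0,0.8]
    - [-0.3,0,0,0,0.8]

```text
time: 14.65
tcp_pos: [0.5746, 0.2183, 0.0548]
ee_rot: [[-0.986, 0.165, -0.003], [0.165, 0.986, 0.0], [0.003, -0.0, -1.0]]
ft_force: [-5.3, 2.0, 1.3]
finger_gap: 0.0368
gripper_force: 60.2
```

send_rows:
  commands:
    - [0,0,0,0,0.45]
    - [0,0,0,0,0.3]
    - [0,0,0,0,0]
    - [0,0,0,0,0]
    - [0,0,0,0,0]
    - [0,0,0,0,0]
    - [0,0,0,0,0]

```text
time: 15.35
tcp_pos: [0.576, 0.2181, 0.0549]
ee_rot: [[-0.986, 0.165, 0.0], [0.165, 0.986, -0.0], [-0.0, -0.0, -1.0]]
ft_force: [-0.6, -1.1, 0.2]
finger_gap: 0.0855
gripper_force: 0.0
```

send_rows:
  commands:
    - [0,0,-30,0,0]
    - [0,0,-70,0,0]
    - [0,0,-115,0,0]
    - [0,0,-160,0,0.3]
    - [0,0,-190,0,0.6]
    - [0,0,-190,0,1]
    - [0,0,-190,0,1]

```text
time: 16.05
tcp_pos: [0.5766, 0.2183, 0.246]
ee_rot: [[-0.986, 0.165, 0.003], [0.165, 0.986, 0.001], [-0.002, 0.001, -1.0]]
ft_force: [-0.2, 0.3, -0.4]
finger_gap: 0.0282
gripper_force: 0.0
```

```bash
cat >> h.py <<'E'
U=np.array([.9863,-.165]);N=np.array([.165,.9863]);O=np.array([.5723,.2187])
def jig(x,l): return O+x*U+l*N
def tojig(X): d=np.asarray(X)[:2]-O; return np.array([d@U,d@N])
E
python3 - <<'E'
from h import *
from workcell import vision
c=dict(np.load("top0.npz"));s=dict(np.load("side0.npz"))
P=lambda x,y:np.array([(x+.5)/5-.5+130,(y+.5)/5-.5+110])
S=lambda x,y:np.array([(x+.5)/3.7-.5+215,(y+.5)/3.7-.5+110])
e=tri(c,P(35,78),s,S(270,36));print("strap end",e,tojig(e))
h=tri(c,P(172,150),s,S(266,135));print("hinge-ish",h,tojig(h))
print("catch",tojig(ray(c,P(365,170),.12)[0]))
print("cup",ray(c,(95,160),.08))
for L in(105,110): print(L,jig(.062,L/1000),np.hypot(*jig(.062,L/1000)))
c=vision.read_camera("top");s=vision.read_camera("side");np.savez("top2.npz",**c);np.savez("side2.npz",**s)
a=cv2.resize(c["frame"][110:230,130:230],None,fx=4,fy=4);b=cv2.resize(s["frame"][90:210,215:315],None,fx=4,fy=4)
cv2.imwrite("pics/g3.png",np.hstack([a,b])[:,:,::-1])
E
```

```text
strap end [0.6649 0.3049 0.1831] [0.0772 0.1003]
hinge-ish [0.6485 0.2379 0.0984] [0.072  0.0315]
catch [ 0.0725 -0.0966]
cup [[0.5796 0.4603 0.08  ]]
105 [0.6508 0.312 ] 0.7217149981451196
110 [0.6516 0.317 ] 0.7246025705787691
```

View pics/g3.png

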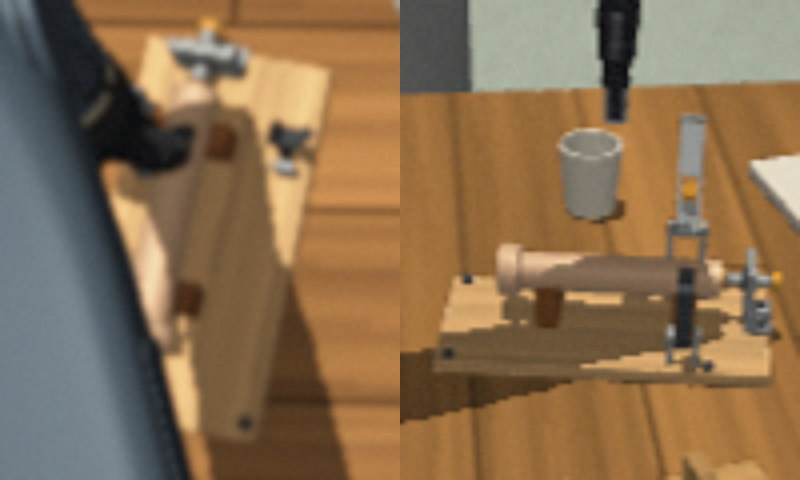

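Run:
```python
from h import *
go(*jig(.070,.092),.245,80.5)
```

```text
t 16.15 tcp [0.5753 0.2179 0.243 ] yaw 80.50046546511642 F [-0.0993  0.2671  0.004 ] gap 0.011986607018359357
shift [-66.9109  92.255   -2.3195] twist 8.1238988347113e-06
```

send_rows:
  commands:
    - [-10,10,-5,0,0]
    - [-20,25,-5,0,0]
    - [-30,45,-5,0,0]
    - [-45,65,-5,0,0]
    - [-60,85,-5,0,0]
    - [-67,92,0,0,0]
    - [-67,92,0,0,0]
    - [-67,92,0,0,0]

```text
time: 16.95
tcp_pos: [0.6563, 0.2974, 0.2423]
ee_rot: [[-0.986, 0.165, -0.004], [0.165, 0.986, -0.002], [0.004, -0.002, -1.0]]
ft_force: [-0.9, 0.1, -1.2]
finger_gap: 0.0857
gripper_force: 0.0
```

send_rows:
  commands:
    - [0,0,15,0,0]
    - [0,0,30,0,0]
    - [0,0,45,0,0]
    - [0,0,60,0,0]
    - [0,0,72,0,0]
    - [0,0,72,0,0]

```text
time: 17.55
tcp_pos: [0.6555, 0.2969, 0.1704]
ee_rot: [[-0.986, 0.165, -0.005], [0.165, 0.986, -0.002], [0.004, -0.002, -1.0]]
ft_force: [-0.5, -0.2, 0.1]
finger_gap: 0.0852
gripper_force: 0.0
```

Run:
```python
from h import *
from workcell import vision
go(*jig(.070,.092),.171,80.5)
from workcell import sensors
print(tojig(sensors.get_obs()["tcp_pos"]))
s=vision.read_camera("side");c=vision.read_camera("top");np.savez("side3.npz",**s)
a=cv2.resize(c["frame"][90:190,100:200],None,fx=4,fy=4);b=cv2.resize(s["frame"][90:190,215:315],None,fx=4,fy=4)
cv2.imwrite("pics/g4.png",np.hstack([a,b])[:,:,::-1])
```

```text
t 17.55 tcp [0.6555 0.2969 0.1704] yaw 80.47961262241385 F [-0.5443 -0.188   0.1023] gap 0.08520791413430519
shift [-0.8379  1.1722 -0.5905] twist -0.00035582686472555424
[0.0692 0.0908]
```

View pics/g4.png

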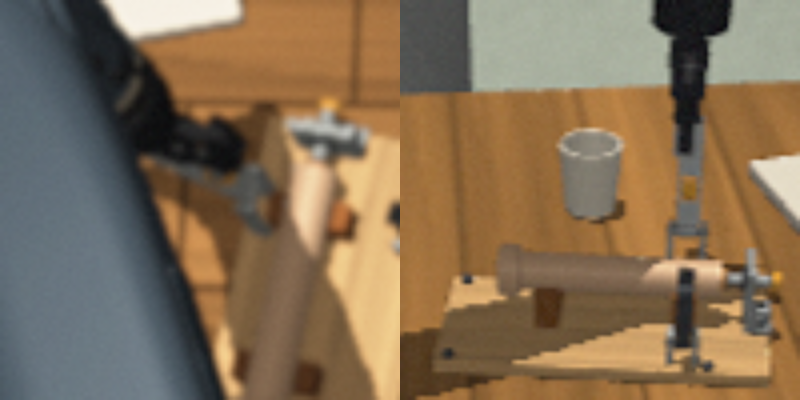

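send_rows:
  commands:
    - [0,0,0,0,0.3]
    - [0,-5,0,0,0.3]
    - [0,-12,0,0,0.3]
    - [0,-20,0,0,0.3]
    - [0,-28,0,0,0.3]
    - [0,-36,0,0,0.3]
    - [0,-44,0,0,0.3]
    - [0,-52,0,0,0.3]
    - [0,-60,0,0,0.3]
    - [0,-60,0,0,0.3]

```text
time: 18.65
tcp_pos: [0.647, 0.2368, 0.1726]
ee_rot: [[-0.986, 0.167, -0.001], [0.167, 0.986, -0.002], [0.001, -0.002, -1.0]]
ft_force: [1.0, -0.1, -0.0]
finger_gap: 0.0598
gripper_force: 0.0
```

send_rows:
  commands:
    - [0,-8,0,0,0.3]
    - [0,-16,0,0,0.3]
    - [0,-24,0,0,0.3]
    - [0,-32,0,0,0.3]
    - [0,-40,0,0,0.3]
    - [0,-45,0,0,0.3]
    - [0,-45,0,0,0.3]

```text
time: 19.35
tcp_pos: [0.6398, 0.193, 0.1731]
ee_rot: [[-0.986, 0.166, -0.0], [0.166, 0.986, -0.001], [-0.0, -0.001, -1.0]]
ft_force: [-0.1, 0.3, 0.8]
finger_gap: 0.0596
gripper_force: 0.0
```

Run:
```python
from h import *
from workcell import vision,sensors
o=sensors.get_obs();print(tojig(o["tcp_pos"]),o["tcp_pos"],o["ft_force"],o["finger_gap"])
s=vision.read_camera("side")
f=s["frame"];hsv=cv2.cvtColor(f,cv2.COLOR_RGB2HSV)
m=(hsv[...,0]>12)&(hsv[...,0]<25)&(hsv[...,1]>170)&(hsv[...,2]>190); p=np.argwhere(m[90:190,215:330])[:,::-1]+[215,90]
print(p.tolist())
s0=dict(np.load("side3.npz"));f=s0["frame"];hsv=cv2.cvtColor(f,cv2.COLOR_RGB2HSV)
m=(hsv[...,0]>12)&(hsv[...,0]<25)&(hsv[...,1]>170)&(hsv[...,2]>190); p=np.argwhere(m[90:190,215:330])[:,::-1]+[215,90]
print(p.tolist())
for th in(2.13,1.9,1.7,1.57,1.4,1.2):
    l=.04-.04*np.cos(th);z=.09+.04*np.sin(th)
    print(th,proj(s,np.r_[jig(.075,l),z]), proj(s,np.r_[jig(.075,.04-.112*np.cos(th)),.09+.112*np.sin(th)]))
```

```text
[ 0.0708 -0.0142] [0.6398 0.193  0.1731] [-0.1131  0.3431  0.8385] 0.059606774675235175
[[308, 158], [309, 158], [309, 159]]
[[308, 158], [309, 158], [309, 159]]
2.13 [[286.5555 137.16  ]] [[287.4015 118.941 ]]
1.9 [[286.5893 137.2492]] [[287.5121 118.8862]]
1.7 [[286.5974 137.7612]] [[287.5481 120.0968]]
1.57 [[286.5916 138.304 ]] [[287.5394 121.5127]]
1.4 [[286.571  139.2483]] [[287.4888 124.0848]]
1.2 [[286.5283 140.6653]] [[287.3733 128.074 ]]
```

send_rows:
  commands:
    - [0,-8,0,0,0.3]
    - [0,-16,0,0,0.3]
    - [0,-24,0,0,0.3]
    - [0,-32,0,0,0.3]
    - [0,-32,0,0,0.3]

```text
time: 19.9
tcp_pos: [0.6345, 0.161, 0.1731]
ee_rot: [[-0.986, 0.167, -0.0], [0.167, 0.986, -0.001], [-0.0, -0.001, -1.0]]
ft_force: [0.6, 0.2, -0.4]
finger_gap: 0.0599
gripper_force: 0.0
```

send_rows:
  commands:
    - [0,4,-10,0,0.3]
    - [0,10,-30,0,0.3]
    - [0,10,-60,0,0.5]
    - [0,10,-60,0,1]
    - [0,10,-60,0,1]
    - [0,10,-60,0,1]
    - [0,10,-60,0,1]

```text
time: 20.6
tcp_pos: [0.6356, 0.1725, 0.2313]
ee_rot: [[-0.986, 0.165, -0.003], [0.165, 0.986, -0.0], [0.003, -0.001, -1.0]]
ft_force: [-0.0, -0.8, -0.7]
finger_gap: 0.0002
gripper_force: 0.0
```

Run:
```python
from h import *
from workcell import vision,sensors
o=sensors.get_obs();print(tojig(o["tcp_pos"]),o["tcp_pos"],o["ft_force"],o["finger_gap"])
s=vision.read_camera("side");c=vision.read_camera("top")
a=cv2.resize(c["frame"][100:190,120:220],None,fx=4,fy=4);b=cv2.resize(s["frame"][90:180,235:335],None,fx=4,fy=4)
cv2.imwrite("pics/g5.png",np.hstack([a,b])[:,:,::-1])
```

```text
[ 0.07   -0.0351] [0.6356 0.1725 0.2313] [-0.0131 -0.7595 -0.6692] 0.00020441146962693277
```

View pics/g5.png

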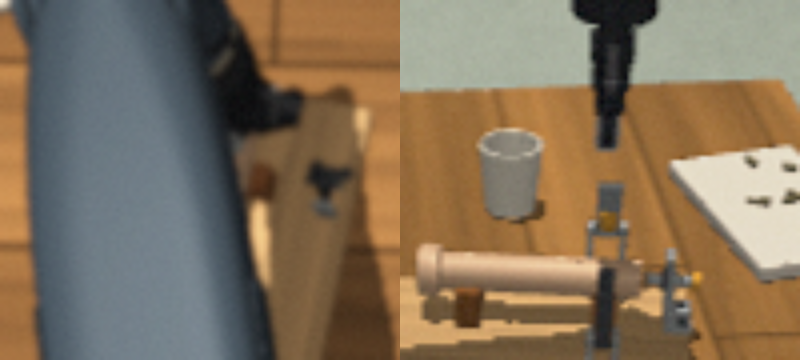

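send_rows:
  commands:
    - [-5,23,0,0,1]
    - [-5,23,15,0,1]
    - [-5,23,30,0,1]
    - [-5,23,42,0,1]
    - [-5,21,52,0,1]
    - [-5,17,60,0,1]
    - [-5,12,70,0,1]
    - [-5,8,80,0,1]
    - [-5,4,90,0,1]
    - [-5,1,98,0,1]

```text
time: 21.7
tcp_pos: [0.6412, 0.172, 0.134]
ee_rot: [[-0.986, 0.166, -0.0], [0.166, 0.986, -0.0], [0.0, -0.0, -1.0]]
ft_force: [-0.4, -0.1, 0.1]
finger_gap: 0.0002
gripper_force: 0.3
```

```bash
cat > q.py <<'E'
from h import *
from workcell import vision,sensors
o=sensors.get_obs();print(o["time"],"jig",tojig(o["tcp_pos"]),o["tcp_pos"],o["ft_force"],o["moment"])
s=vision.read_camera("side");f=s["frame"].astype(int)
for n,x,l in(("strap",.065,None),):
    pass
hsv=cv2.cvtColor(s["frame"],cv2.COLOR_RGB2HSV)
# brightness of the column through the strap (u=287)
print([int(hsv[v,287,2]) for v in range(125,170)])
for th in(.8,.5,.3,.1,0): print(th,proj(s,np.r_[jig(.075,.04-.112*np.cos(th)),.09+.112*np.sin(th)])[0])
E
python3 q.py
```

```text
21.7 jig [ 0.0756 -0.0347] [0.6412 0.172  0.134 ] [-0.4013 -0.115   0.0603] [-0.0719 -0.0454  0.0373]
[25, 30, 51, 52, 53, 48, 46, 53, 50, 53, 53, 57, 52, 42, 34, 27, 36, 27, 25, 26, 23, 34, 28, 29, 25, 74, 83, 89, 102, 119, 118, 118, 57, 44, 43, 39, 39, 43, 45, 39, 38, 38, 46, 47, 37]
0.8 [286.9785 138.495 ]
0.5 [286.5749 147.4811]
0.3 [286.2784 153.4893]
0.1 [285.9767 159.1702]
0 [285.8285 161.8035]
```

send_rows:
  commands:
    - [0,0,2,0,1]
    - [0,0,4,0,1]
    - [0,0,6,0,1]
    - [0,0,8,0,1]
    - [0,0,10,0,1]
    - [0,0,12,0,1]
    - [0,0,14,0,1]
    - [0,0,14,0,1]

```text
time: 22.55
tcp_pos: [0.6411, 0.1727, 0.1204]
ee_rot: [[-0.986, 0.165, -0.001], [0.165, 0.986, -0.0], [0.001, -0.0, -1.0]]
ft_force: [0.2, 0.1, -1.0]
finger_gap: -0.0003
gripper_force: 0.0
```

send_rows:
  commands:
    - [0,0,1,0,1]
    - [0,0,2,0,1]
    - [0,0,3,0,1]
    - [0,0,4,0,1]
    - [0,0,4,0,1]

```text
time: 23.05
tcp_pos: [0.6413, 0.1727, 0.1167]
ee_rot: [[-0.986, 0.165, -0.0], [0.165, 0.986, 0.0], [0.0, -0.0, -1.0]]
ft_force: [0.8, 0.8, 0.3]
finger_gap: -0.0001
gripper_force: 0.0
```

send_rows:
  commands:
    - [0,0,0.7,0,1]
    - [0,0,1.4,0,1]
    - [0,0,2,0,1]
    - [0,0,2,0,1]

```text
time: 23.45
tcp_pos: [0.6414, 0.1727, 0.1155]
ee_rot: [[-0.986, 0.165, 0.0], [0.165, 0.986, -0.0], [-0.0, -0.0, -1.0]]
ft_force: [-0.5, -0.7, 2.9]
finger_gap: -0.0001
gripper_force: 1.3
```

send_rows:
  commands:
    - [0,0,0.7,0,1]
    - [0,0,1.4,0,1]
    - [0,0,2,0,1]
    - [0,0,2,0,1]

```text
time: 23.85
tcp_pos: [0.6414, 0.1725, 0.1133]
ee_rot: [[-0.986, 0.165, 0.0], [0.165, 0.986, -0.0], [-0.0, -0.0, -1.0]]
ft_force: [-2.0, -1.3, 4.6]
finger_gap: -0.0003
gripper_force: 2.3
```

send_rows:
  commands:
    - [0,0,0.7,0,1]
    - [0,0,1.4,0,1]
    - [0,0,2,0,1]
    - [0,0,2,0,1]

```text
time: 24.25
tcp_pos: [0.6414, 0.1723, 0.1116]
ee_rot: [[-0.986, 0.165, 0.0], [0.165, 0.986, -0.001], [-0.001, -0.001, -1.0]]
ft_force: [-1.8, -1.9, 5.4]
finger_gap: -0.0001
gripper_force: 2.5
```

send_rows:
  commands:
    - [0,0,0.7,0,1]
    - [0,0,1.4,0,1]
    - [0,0,2,0,1]
    - [0,0,2,0,1]

```text
time: 24.65
tcp_pos: [0.6414, 0.1725, 0.1085]
ee_rot: [[-0.986, 0.165, -0.0], [0.165, 0.986, -0.0], [-0.0, -0.0, -1.0]]
ft_force: [0.1, -3.0, 2.2]
finger_gap: 0.0003
gripper_force: 1.4
```

send_rows:
  commands:
    - [0,0,0.7,0,1]
    - [0,0,1.4,0,1]
    - [0,0,1.4,0,1]

```text
time: 24.95
tcp_pos: [0.6415, 0.173, 0.107]
ee_rot: [[-0.986, 0.165, 0.0], [0.165, 0.986, 0.001], [0.0, 0.001, -1.0]]
ft_force: [0.3, 0.0, 1.9]
finger_gap: -0.0
gripper_force: 0.7
```

```bash
python3 q.py
```

```text
24.95 jig [ 0.0758 -0.0337] [0.6415 0.173  0.107 ] [0.341  0.0142 1.8869] [-0.2194 -0.0511  0.0299]
[32, 27, 23, 24, 24, 31, 18, 25, 31, 71, 53, 49, 52, 55, 59, 57, 51, 62, 55, 48, 42, 30, 31, 31, 27, 25, 25, 19, 22, 18, 23, 52, 38, 38, 42, 45, 42, 32, 50, 38, 40, 41, 42, 47, 39]
0.8 [286.9785 138.495 ]
0.5 [286.5749 147.4811]
0.3 [286.2784 153.4893]
0.1 [285.9767 159.1702]
0 [285.8285 161.8035]
```

send_rows:
  commands:
    - [0,0,0.5,0,1]
    - [0,0,1,0,1]
    - [0,0,1,0,1]

```text
time: 25.3
tcp_pos: [0.6414, 0.1731, 0.1069]
ee_rot: [[-0.986, 0.165, 0.0], [0.165, 0.986, 0.001], [-0.0, 0.001, -1.0]]
ft_force: [-1.8, 0.0, 4.3]
finger_gap: 0.0002
gripper_force: 1.7
```

send_rows:
  commands:
    - [0,0,0.4,0,1]
    - [0,0,0.8,0,1]
    - [0,0,0.8,0,1]

```text
time: 25.6
tcp_pos: [0.6414, 0.173, 0.106]
ee_rot: [[-0.986, 0.165, 0.0], [0.165, 0.986, 0.001], [-0.0, 0.001, -1.0]]
ft_force: [-0.7, 0.9, 4.2]
finger_gap: 0.0004
gripper_force: 2.2
```

send_rows:
  commands:
    - [0,0,-2,0,1]
    - [0,0,-6,0,1]
    - [0,0,-15,0,1]
    - [0,0,-35,0,1]
    - [0,0,-70,0,1]
    - [0,0,-110,0,1]
    - [0,0,-150,0,1]
    - [0,0,-150,0,1]

```text
time: 26.4
tcp_pos: [0.6438, 0.1731, 0.2645]
ee_rot: [[-0.986, 0.165, 0.013], [0.165, 0.986, 0.002], [-0.013, 0.004, -1.0]]
ft_force: [1.3, -0.1, 1.2]
finger_gap: -0.0001
gripper_force: 0.0
```

```bash
cat > r.py <<'E'
from h import *
from workcell import vision
s=vision.read_camera("side");s0=dict(np.load("side2.npz"))
g=lambda f:cv2.cvtColor(f,cv2.COLOR_RGB2GRAY)[138:180,280:296]
print(g(s["frame"]));print(g(s0["frame"]))
for n,l,z in(("end0",-.072,.09),("catchtop",-.081,.12),("press",-.037,.0925),("bush",0,.09),("hinge",.04,.09)): print(n,proj(s,np.r_[jig(.063,l),z])[0],proj(s,np.r_[jig(.087,l),z])[0])
E
python3 r.py
```

```text
[[135 136 136 130 128 126 124 125 128 124 119 114 117 116 119 122]
 [134 135 136 136 129 126 124 127 122 127 123 118 116 113 121 119]
 [133 133 134 133 132 126 127 125 125 126 123 120 113 116 114 117]
 [136 133 139 133 132 126 127 125 125 124 121 119 117 117 115 117]
 [134 132 132 134 133 129 125 125 122 126 125 120 115 118 114 119]
 [135 134 133 138 133 129 127 126 125 125 121 122 116 114 116 117]
 [132 134 114 122 137 129 127 125 127 126 124 116 115 114 115 116]
 [135 129 153 140 128 132 127 125 124 123 151 148 123 114 117 115]
 [136 123 172 153 160 172 159 158 157 149 173 162 128 117 113 116]
 [137 110 101  98 129 135 130 131 144 129 104  98 105 121 115 117]
 [140 118  96 102 144 164 163 165 166 120  84  76 107 119 115 116]
 [134 122  97 125 159 167 168 172 171 127  84 102 120 121 118 117]
 [139 123  94 134 165 124  70  90 151 135  85 106 122 121 115 113]
 [139 122 103 142 138 135 136 149 130  88  84  95 118 122 117 116]
 [141 119  95 143 127  98 100  99  93  81  87 114 125 122 118 114]
 [137 112  90 140 128  88  89  89  84  78  87 117 127 122 123 118]
 [164 159 140 149 124  82  8
[... 4060 characters left out ...]
 [ 85 111 175 133  37  40  38  42  72 115 105  87  89  86  83  91]
 [ 80  93 113  91  35  39  40  50  78  92  84  80  76  76  78 136]
 [ 84  81  80  63  41  28  30  35  80  87  78  75 136 162 157 164]
 [ 88  76  86  58  28  31  29  52  79 102 147 165 173 175 171 170]
 [ 82  84 100 118 128 130 133 139 113 122 160 168 167 166 164 167]
 [170 127  99 151 177 175 179 150 101 129 168 173 172 170 172 171]
 [184 140  85 159 190 145 105  91  85  92 157 189 181 180 174 173]]
end0 [282.6389 161.6721] [289.0206 161.9351]
catchtop [282.9589 155.9908] [289.4538 156.254 ]
press [282.8139 156.365 ] [289.0789 156.6192]
bush [282.9332 152.1083] [289.0669 152.354 ]
hinge [283.087  147.1096] [289.091  147.3465]
```

Run:
```python
from h import *
go(.6414,.173,.116,80.5)
```

```text
t 26.45 tcp [0.6432 0.173  0.261 ] yaw 80.49910602540726 F [ 0.4725  0.5617 -0.2189] gap 9.719058586257972e-05
shift [  2.975   -0.6615 144.9944] twist -1.5602800072525e-05
```

send_rows:
  commands:
    - [0,0,40,0,1]
    - [0,0,80,0,1]
    - [0,0,110,0,1]
    - [0,0,130,0,1]
    - [0,0,136,0,1]
    - [0,0,140,0,1]
    - [0,0,140,0,1]
    - [0,0,140,0,1]

```text
time: 27.25
tcp_pos: [0.6423, 0.1728, 0.1174]
ee_rot: [[-0.986, 0.165, 0.003], [0.165, 0.986, 0.0], [-0.003, 0.001, -1.0]]
ft_force: [1.3, -0.4, 0.2]
finger_gap: -0.0002
gripper_force: 0.0
```

send_rows:
  commands:
    - [0,0,1,0,1]
    - [0,0,2,0,1]
    - [0,0,3,0,1]
    - [0,0,4,0,1]
    - [0,0,4,0,1]

```text
time: 27.75
tcp_pos: [0.6412, 0.1727, 0.1115]
ee_rot: [[-0.986, 0.165, -0.0], [0.165, 0.986, -0.0], [0.0, -0.0, -1.0]]
ft_force: [-0.7, -0.5, -0.1]
finger_gap: -0.0
gripper_force: 0.0
```

send_rows:
  commands:
    - [0,0,1,0,1]
    - [0,0,2,0,1]
    - [0,0,3,0,1]
    - [0,0,3,0,1]

```text
time: 28.15
tcp_pos: [0.6412, 0.1727, 0.1084]
ee_rot: [[-0.986, 0.165, -0.001], [0.165, 0.986, -0.0], [0.0, -0.0, -1.0]]
ft_force: [0.2, 0.3, -0.3]
finger_gap: -0.0002
gripper_force: 0.0
```

send_rows:
  commands:
    - [0,0,0.7,0,1]
    - [0,0,1.4,0,1]
    - [0,0,1.4,0,1]
    - [0,0,1.4,0,1]

```text
time: 28.55
tcp_pos: [0.6413, 0.1727, 0.1073]
ee_rot: [[-0.986, 0.165, -0.0], [0.165, 0.986, -0.0], [0.0, -0.0, -1.0]]
ft_force: [-0.2, 0.0, 0.3]
finger_gap: 0.0002
gripper_force: 0.0
```

Nothing touches the fingers until the shut height, so the strap is held down by the catch. Retreat and hand in.

send_rows:
  commands:
    - [0,0,-5,0,1]
    - [0,0,-15,0,1]
    - [0,0,-40,0,1]
    - [0,0,-80,0,1]
    - [0,0,-120,0,1]
    - [0,0,-120,0,1]
    - [0,0,-120,0,1]
    - [0,0,-120,0,1]

```text
time: 29.35
tcp_pos: [0.6411, 0.1726, 0.2269]
ee_rot: [[-0.986, 0.165, -0.001], [0.165, 0.986, -0.0], [0.001, -0.0, -1.0]]
ft_force: [-0.6, -0.0, -0.7]
finger_gap: 0.0003
gripper_force: 0.0
```

```bash
python3 -c "
from workcell import ticket
print(ticket.finish_job())"
```

```text
the job is handed in; nothing more can be done
None
```

I handed the job in at about 29 s, and no verdict came back: the stem lies in both V-blocks and was felt on the stop screw at about 5 N of push. The strap stayed down at its shut height when I felt for it again, so the catch appears to have snapped over its end.

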